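# Seat the inspection lens in its three-groove mount

### The job

Stand the inspection lens upright on the ring of the grey mount and, resting lightly on it, turn it until its three ball feet drop into the ring's three grooves; press it gently home while you still hold it, so that all three feet bear and it cannot rock. Let go of it, then slide the mount's black-posted keeper fully in over the lens's flange. Never tip the lens over or bear hard on it, and leave everything else on the bench where it is.

Things in the scene. Friction and masses are not known exactly. Their poses are not given: they have to be found in the camera images.
- lens_grip (a point): The inspection lens, about 0.22 kg: black ribbed barrel, 40 mm diameter, on an aluminium flange with three lugs. This point is on its axis, 38 mm above the bottom of its feet: the height to grip. The barrel runs from 11.5 to 56 mm above the feet's bottom. z: lens axis, up; x: out along one lug. It starts standing on its feet on the bench, turned any way.
- seat (a point): Centre of the mount's seat, level with the flat top of its aluminium ring, 30 mm above the bench; z up, x points to the keeper. Lens feet on the flat top: lens_grip is 38 mm above this point. All feet down in the grooves: about 34 mm above it. The ring is 52 mm inside, 84 mm outside; three radial V grooves 120 degrees apart, 8 mm wide at the top, cross it.
- keeper_grip (a point): Middle of the keeper's upright black post, 12 x 12 x 38 mm, its top 79.5 and this point 63.5 mm above the bench, 82 mm from the seat centre when open. Axes as seat: pushing the post along -x closes it. The steel tongue at its foot, 4 mm thick, underside 9.5 mm above the ring's flat top, passes 2 mm over the flange of a seated lens but strikes that of an unseated one.
- keeper (a joint): Travel of the keeper in m towards the lens: 0 fully open, 0.030 fully in (end stop). It slides with about 2 N of friction and stays where it is left; it starts at 0 to 0.004.
- lens: The same lens; origin on its axis at the bottom of the feet, same axes. Flange 62 mm diameter, lying 6.5 to 11.5 mm above the origin; three lugs 120 degrees apart, 12 mm wide, reach 40 mm from the axis; under each a steel ball foot 6 mm in diameter, its centre 34 mm from the axis.
- mount: The mount, fixed to the bench; origin 30 mm below seat, same axes. It carries ring and keeper. NOT shown by readings: the ring's turn, new each start: one groove lies within 0.65 rad either way of the x axis; find it by feel or sight. The ring does not turn in use. Grey base 18 mm high, reaching 124 mm out on the keeper's side, 61 mm opposite, 55 mm at the others.
- tin: Bystander, leave it where it is: open round steel tin, 68 mm wide, 24 mm high; origin under its centre
- hexkey: Bystander, leave it where it is: bent steel hex key, 105 mm long, 6 mm thick, lying flat; origin mid-length
- connector: Bystander, leave it where it is: small yellow plug, 30 x 16 x 9 mm; origin under its centre
- cutters: Bystander, leave it where it is: side cutters with two red handles, 155 mm long, 14 mm thick, lying flat; origin under the pivot
- driver: Bystander, leave it where it is: screwdriver with blue handle, lying flat; origin under it
- jar: Bystander, leave it where it is: clear jar with white cap, 50 mm wide, 60 mm high; origin under its centre
- spacer: Bystander, leave it where it is: plain flat aluminium spacer ring, 60 mm outside, 8 mm high, without feet; origin under its centre

How it is judged:
By the outcome, as a careful person would: the job done as asked, in the order asked, and still so for the second after the job is handed in, with the robot touching nothing.
It also fails if it takes over 72 s, if anything falls off the work surface, if the arm or the gripper's body presses on something with over 40 N, if the wrist force passes 120 N, or if a joint passes its speed limit or range.

### The arm

A 6-joint arm with a two-finger parallel gripper is mounted at the origin on the work surface. World frame = base frame: x ahead of the robot, y to its left, z up, the work surface at z = 0. Lengths are in mm, angles in rad, forces in N, time in s.
With the tool pointing down it reaches from about 300 to 850 mm from the base axis. Payload 4.2 kg.
Tool frame: the origin (TCP) lies at the very end of the fingers, on their centre line; the grasp point (between the pads) lies tcp_to_grasp behind it (tcp_to_grasp is the distance from the TCP to the grasp point, in mm); z points along the fingers, y is the direction in which the jaws open and shut (so a half turn about z gives the same grasp; the last joint's range is limited). The gripper opens to 91 mm and grips with 3 to 60 N. Pads are 32 mm wide; open, the fingers measure 118 mm over their backs; the gripper's body (76 mm by 178 mm) begins 60 mm behind the grasp point.
Start: joints at [1.096, 0.32, 1.565, -0, 1.257, -0.02], TCP at [252.592, 516.566, 213.976] pointing down, gripper open.
Joint ranges: [-3.11, 3.11], [-0.84, 2.01], [0.21, 2.61], [-1.34, 4.49], [0.05, 2.63], [-2.56, 2.56]. Speed limits (rad/s): [2.57, 2.57, 3.14, 3.14, 3.14, 3.14].

### API

Orientations are given as a unit quaternion [w, x, y, z].
In Python, from workcell import read_state, read_camera, sign_off, tcp_to_grasp gives the robot as it stands. The module is installed in compiled form; this text tells all that it offers.
- The arm moves only by the shell command python3 -m jog 'ROWS' [FORCE]. ROWS is JSON, a list of rows, each a list of 7 numbers: the turn, a rotation vector about the tool's x, y, z in degrees, then the shift along the tool's x, y, z in m, then the gripper's target within -1 to 1 (fully open at 1, half-way at 0, shut at -1). A call has exactly 10 rows; each row shifts and turns the commanded pose from where the row before left it, along the tool's axes as they then stand; what a row does not reach is not made up. A row lasts 1/8 s, in which the tool goes at most 62.5 mm and 10.7 degrees, less where a joint would pass 70% of its speed; a pose out of reach is approached as far as the arm can. A call with a gripper value outside its range is refused whole. The fingers move at their own pace and stop on an object; FORCE is the grip in N (left out, the last holds). Time passes only in rows, so rows that do not move let the fingers close, or fill a call up. It gives the time, the measured TCP pose, the force and the opening at its end, in the units of the state.
- read_state(): the state, without advancing time (a new reading comes with each control period).
- read_camera(name): name is "scene" or "top" or "wrist"; returns a dict with "img" (480x640x3 uint8, blue, green, red), "range_z" (480x640 float32, mm along the optical axis (not along the pixel's ray), 0 where there is no reading), "intrinsics" (3x3 intrinsics, pixels), "rvec" (rotation vector, rad) and "tvec" (3), from world to camera coordinates, as OpenCV has them. Camera axes: x right, y down, z forward; pixel columns grow to the right and rows downward; lengths in mm; the calibration is good to about 2 mm. A picture is of the moment at which its call begins.
- sign_off(): hands the job in, once; it reports no verdict.
The state is a dict: "clock": time; "joint_positions": joint angles; "joint_velocities": joint speeds; "effort": joint torques, N m; "tool_pos": TCP position; "eef_rot": TCP orientation; "contact_force": force on the tool from outside, world axes, zero at the start; "ft_torque": the same for the moment, N m; "opening": opening from 0.0 (shut) to 1.0 (fully open).
Only numpy, scipy, OpenCV 4.12 (cv2) and the standard library are available. Lean on these libraries where they do the work, as an engineer would, in place of code of your own. Each camera call takes 0.05 s, during which the arm holds its last target.

## Working session

There is one attempt and no reset: what is moved stays moved. The work goes in short steps, Python scripts to look and compute and a shell command to move; the robot and the scene stay as the last step left them, time stands still between calls to the robot, and variables do not carry over. Pictures are saved under pics/ and viewed, and the job is handed in when it is done.

```bash
mkdir -p pics; ls; cat > h.py <<'E'
import numpy as np, cv2
from workcell import *
from scipy.spatial.transform import Rotation as R
def cam(n,name=None):
    c=read_camera(n)
    if name: cv2.imwrite('pics/'+name,c['img'])
    return c
def px2w(c,u,v,z=None):
    K=np.array(c['intrinsics']);Rm=cv2.Rodrigues(np.array(c['rvec'],float))[0];t=np.array(c['tvec'],float).ravel()
    d=np.linalg.inv(K)@np.array([u,v,1.0]);o=-Rm.T@t
    if z is None: return Rm.T@(d*c['range_z'][int(v),int(u)]-t)
    w=Rm.T@d; return o+w*(z-o[2])/w[2]
def w2px(c,p):
    q=cv2.projectPoints(np.array([p],float),np.array(c['rvec'],float),np.array(c['tvec'],float),np.array(c['intrinsics']),None)[0];return q.ravel()
def st():
    s=read_state();q=np.array(s['eef_rot']);r=R.from_quat(q[[1,2,3,0]])
    return s,r.as_matrix()
E
python3 - <<'E'
from h import *
np.set_printoptions(precision=4,suppress=True)
s,M=st();print(s,M,tcp_to_grasp)
for n in('scene','top','wrist'):
    c=cam(n,n+'0.png');print(n,c['rvec'],c['tvec'],c['intrinsics'])
    np.savez(n+'0.npz',**c)
E
```

```text
pics
{'clock': 0.0, 'joint_positions': array([ 1.096 ,  0.3203,  1.5657,  0.    ,  1.2574, -0.02  ]), 'joint_velocities': array([ 0.0004,  0.0015,  0.0016, -0.0008, -0.0015, -0.0001]), 'effort': array([ -0.0015, -41.2435, -23.1977,   0.0726,   0.0455,  -0.0001]), 'tool_pos': array([252.343 , 516.1092, 213.1103]), 'eef_rot': array([-0.0002,  0.2254,  0.9743, -0.0009]), 'contact_force': array([ 0.0774, -0.7205,  0.7841]), 'ft_torque': array([-0.0267,  0.0184, -0.0063]), 'opening': 1.0012265804831457} [[-0.8984  0.4393 -0.0008]
 [ 0.4393  0.8984 -0.0016]
 [ 0.     -0.0018 -1.    ]] 18.8
scene [ 1.4006  2.0482 -0.9361] [ 142.4522 -274.669  1399.8376] [[465.2101   0.     319.9175]
 [  0.     465.2101 248.9443]
 [  0.       0.       1.    ]]
top [ 2.2086 -2.1639  0.093 ] [  26.4574  575.2314 1586.3136] [[608.1097   0.     317.55  ]
 [  0.     608.1097 250.7893]
 [  0.       0.       1.    ]]
wrist [-2.4547 -1.5321 -0.2166] [-574.6104  -32.8268  391.0697] [[366.0444   0.     322.1302]
 [  0.     366.0444 238.3483]
 [  0.       0.       1.    ]]
```

View pics/scene0.png

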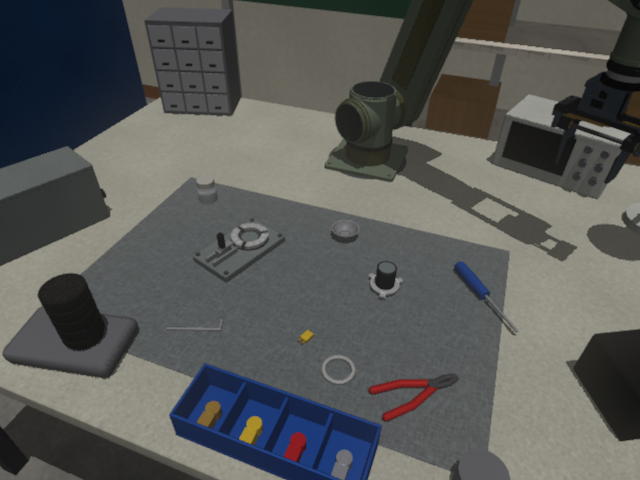

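View pics/top0.png

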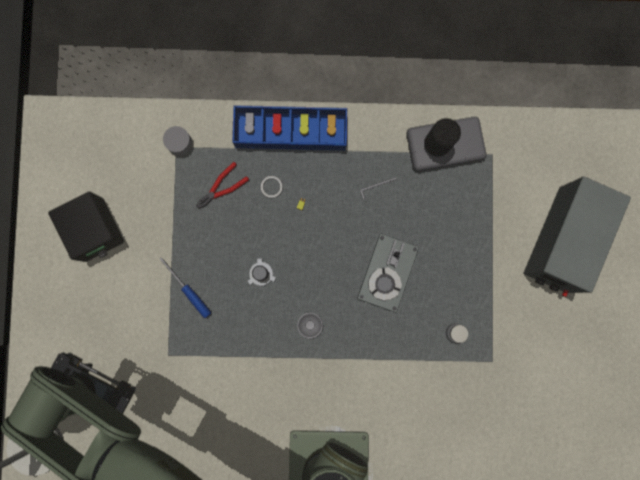

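View pics/wrist0.png

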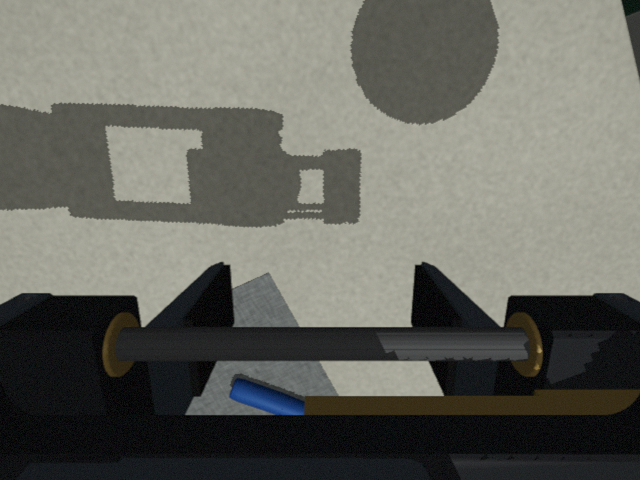

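The top view shows the lens at about (261,272) and the mount ring at about (385,284), with the keeper post near (396,253). I'll enlarge both.

```bash
python3 - <<'E'
from h import *
im=cv2.imread('pics/top0.png')
a=cv2.resize(im[245:300,235:290],None,fx=10,fy=10,interpolation=cv2.INTER_CUBIC)
b=cv2.resize(im[225:315,345:430],None,fx=6,fy=6,interpolation=cv2.INTER_CUBIC)
cv2.imwrite('pics/cl.png',a);cv2.imwrite('pics/cm.png',b)
E
```

```text
(no output)
```

View pics/cl.png

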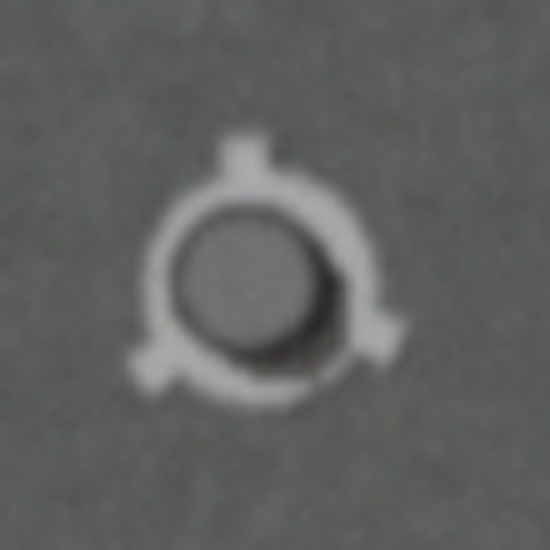

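View pics/cm.png

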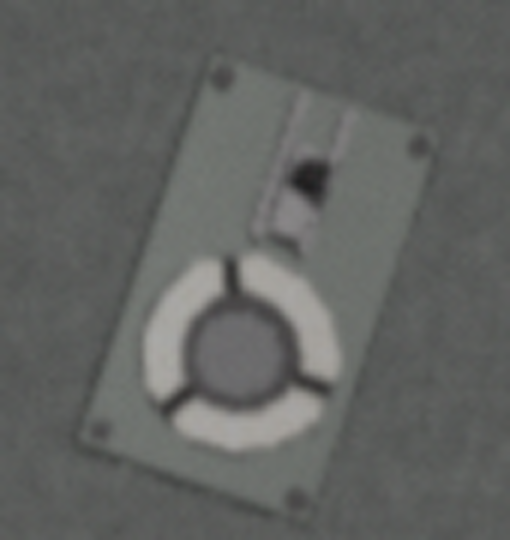

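```bash
python3 - <<'E'
from h import *
np.set_printoptions(precision=4,suppress=True)
c=dict(np.load('top0.npz'))
L=lambda x,y:(x/10-.45+235,y/10-.45+245)
Mm=lambda x,y:(x/6-.42+345,y/6-.42+225)
print('barrel top',px2w(c,*L(245,280),56))
tips=[px2w(c,*L(*p),11.5)[:2] for p in[(246,133),(138,378),(397,347)]]
print('tips',tips)
A=lambda p,q:np.degrees(np.arctan2(*(p-q)[::-1]))
from scipy.optimize import least_squares
def fit(pts,r0):
    f=lambda x:np.ravel([np.array(p)-(x[:2]+(x[3] if r0 is None else r0)*np.array([np.cos(x[2]+k*2*np.pi/3),np.sin(x[2]+k*2*np.pi/3)])) for k,p in enumerate(pts)])
    best=None
    for s in range(3):
      pass
    cen=np.mean(pts,0);a=np.arctan2(*(np.array(pts[0])-cen)[::-1])
    sols=[least_squares(lambda x:np.ravel([np.array(p)-(x[:2]+x[3]*np.array([np.cos(x[2]+sg*k*2*np.pi/3),np.sin(x[2]+sg*k*2*np.pi/3)])) for k,p in enumerate(pts)]),[*cen,a,35]) for sg in(1,-1)]
    b=min(sols,key=lambda s:s.cost);print(b.x[:2],np.degrees(b.x[2]),b.x[3],b.cost)
fit(tips,None)
# ring edge points via threshold
g=[px2w(c,*Mm(*p),28)[:2] for p in[(231,275),(316,384),(178,402)]]
print('grooves');fit(g,None)
print('ringcen visual',px2w(c,*Mm(242,350),30))
# base corners z=18
cs=[px2w(c,*Mm(*p),18)[:2] for p in[(218,55),(438,135),(305,520),(80,438)]]
print(cs); cs=np.array(cs)
ax=(cs[0]-cs[3]+cs[1]-cs[2]);print('ax deg',np.degrees(np.arctan2(ax[1],ax[0])),np.linalg.norm(ax)/2,np.linalg.norm(cs[1]-cs[0]))
ax/=np.linalg.norm(ax);print('seat from base',cs.mean(0)-ax*(124-61)/2)
print('post top',px2w(c,*Mm(318,172),79.5))
# depth for segmentation of ring
Z=c['range_z']
K=c['intrinsics'];Rm=cv2.Rodrigues(c['rvec'])[0]
def cloud(u0,u1,v0,v1):
    vv,uu=np.mgrid[v0:v1,u0:u1];d=np.linalg.inv(K)@np.vstack([uu.ravel(),vv.ravel(),np.ones(uu.size)])
    P=(Rm.T@(d*Z[v0:v1,u0:u1].ravel()-c['tvec'].reshape(3,1))).T;return P
P=cloud(345,430,225,315);print('mount z hist',np.histogram(P[:,2],bins=np.arange(-6,100,3)))
P=cloud(235,290,245,300);print('lens z',np.histogram(P[:,2],bins=np.arange(-6,80,3)))
t=P[P[:,2]>45];print(t.mean(0),len(t))
for n,z in (('tin',24),):
    print(px2w(c,310,325,24),px2w(c,459,334,60))
E
```

```text
barrel top [512.5416 188.1768  56.    ]
tips [array([553.334 , 192.8876]), array([487.7469, 219.6787]), array([497.344 , 151.3496])]
[512.8083 187.972 ] 7.448987807257361 40.32809344603526 0.5806016243928235
grooves
[ 491.5942 -140.2315] 8.491232358173516 34.958427452085886 0.10327154284883404
ringcen visual [ 493.1191 -140.1169   30.    ]
[array([ 623.8169, -129.3894]), array([ 590.2713, -227.2942]), array([ 419.4483, -170.0962]), array([453.3537, -70.7363])]
ax deg -18.75001409929804 180.2066141904346 103.49232528174632
seat from base [ 491.8942 -139.2537]
post top [ 568.1001 -165.6783   79.5   ]
mount z hist (array([ 504, 1163, 1519,  964,  358,  134,  269,  508,  658,  434,  295,
        233,  164,  114,   30,   29,   24,   10,    6,    2,    1,    1,
          1,    2,    1,    1,    6,    7,    6,    4,    1,    0,    0,
          0,    0]), array([-6, -3,  0,  3,  6,  9, 12, 15, 18, 21, 24, 27, 30, 33, 36, 39, 42,
       45, 48, 51, 54, 57, 60, 63, 66, 69, 72, 75, 78, 81, 84, 87, 90, 93,
       96, 99]))
lens z (array([302, 681, 725, 521, 223, 135,  84,  29,  13,   3,   1,   0,   1,
         0,   0,   5,   1,   4,  11,  43,  53,  59,  25,   6,   0,   0,
         0,   0]), array([-6, -3,  0,  3,  6,  9, 12, 15, 18, 21, 24, 27, 30, 33, 36, 39, 42,
       45, 48, 51, 54, 57, 60, 63, 66, 69, 72, 75, 78]))
[509.3727 179.9737 144.5837] 213
[379.3067  54.0581  24.    ] [ 365.5345 -327.9008   60.    ]
```

The enlarged crops put the lens at about (513,188) with a lug at 7.4°. The seat is at about (492,-140), the keeper axis at -18.7° and a groove at about 8.5°. I'll grip so the jaws end up perpendicular to the keeper axis.

```bash
python3 -m jog '[[0,0,-6.25,0,0,0,1],[0,0,0,-0.0445,-0.0276,0.008,1],[0,0,0,-0.0445,-0.0276,0.008,1],[0,0,0,-0.0445,-0.0276,0.008,1],[0,0,0,-0.0445,-0.0276,0.008,1],[0,0,0,-0.0445,-0.0276,0.008,1],[0,0,0,-0.0445,-0.0276,0.008,1],[0,0,0,-0.0445,-0.0276,0.008,1],[0,0,0,-0.0445,-0.0276,0.008,1],[0,0,0,0,0,0,1]]' 25
cat > w.py <<'E'
import sys
from h import *
np.set_printoptions(precision=4,suppress=True)
s,M=st();print(s['clock'],s['tool_pos'],'yaw_y',np.degrees(np.arctan2(M[1,1],M[0,1])),'tilt',M[2],s['contact_force'],s['opening'],s['joint_positions'])
for n in sys.argv[2:]:
    c=cam(n,n+sys.argv[1]+'.png');np.savez(n+sys.argv[1]+'.npz',**c)
E
python3 w.py 1 wrist
```

```text
clock: 1.4
tool_pos: [514.0, 185.5, 148.9]
eef_rot: [-0.001, 0.174, 0.985, -0.001]
contact_force: [-1.0, -0.1, -0.1]
opening: 0.999
1.4 [513.9529 185.5028 148.9252] yaw_y 69.92206978050754 tilt [ 0.0008 -0.0013 -1.    ] [-1.0058 -0.1329 -0.0534] 0.9990311244897293 [ 0.3257  0.3258  1.7291 -0.0006  1.0882 -0.8944]
```

View pics/wrist1.png

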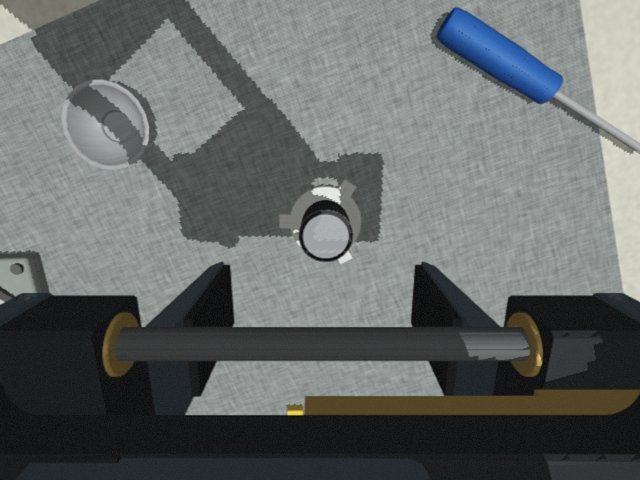

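The wrist view shows the barrel top centred near (326,237) and the lugs near (282,221), (350,187) and (347,259).

```bash
python3 - <<'E'
from h import *
np.set_printoptions(precision=2,suppress=True)
c=dict(np.load('wrist1.npz'))
im=c['img'];a=cv2.resize(im[160:280,260:400],None,fx=5,fy=5,interpolation=cv2.INTER_CUBIC);cv2.imwrite('pics/w1c.png',a)
print(px2w(c,326,236,56))
for p in[(280,221),(352,184),(348,261)]:print(px2w(c,*p,11.5))
E
```

```text
[512.5  189.18  56.  ]
[498.11 152.49  11.5 ]
[489.24 221.31  11.5 ]
[553.02 195.84  11.5 ]
```

View pics/w1c.png

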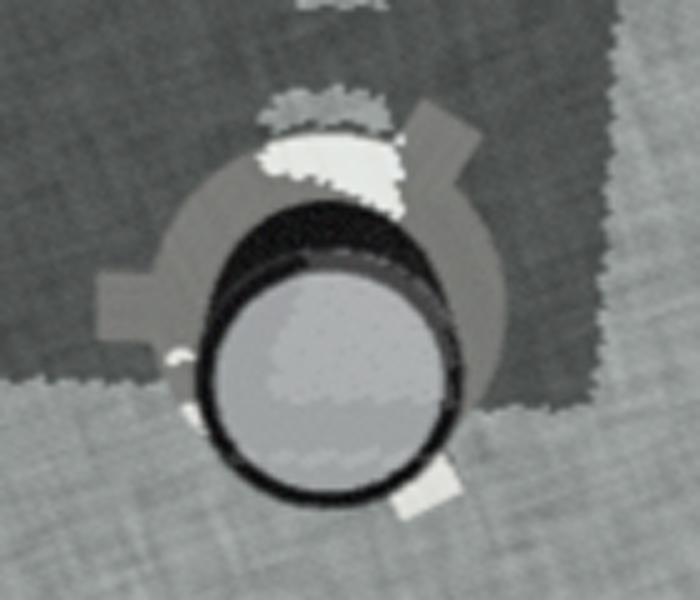

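```bash
python3 -m jog '[[0,0,0,0.0023,0.0029,0,1],[0,0,0,0,0,0.02,1],[0,0,0,0,0,0.02,1],[0,0,0,0,0,0.02,1],[0,0,0,0,0,0.02,1],[0,0,0,0,0,0.02,1],[0,0,0,0,0,0.015,1],[0,0,0,0,0,0.010,1],[0,0,0,0,0,0.004,1],[0,0,0,0,0,0,1]]' 25; python3 w.py 2 wrist
```

```text
clock: 2.7
tool_pos: [511.7, 191.9, 21.1]
eef_rot: [0.0, 0.172, 0.985, 0.0]
contact_force: [-0.7, 0.1, -0.2]
opening: 1.0
2.7 [511.6573 191.8833  21.0765] yaw_y 70.19473844989838 tilt [-0.0002  0.0003 -1.    ] [-0.7386  0.0812 -0.2465] 0.9996310374506139 [ 0.3377  0.4694  1.8821  0.0002  0.7898 -0.8876]
```

View pics/wrist2.png

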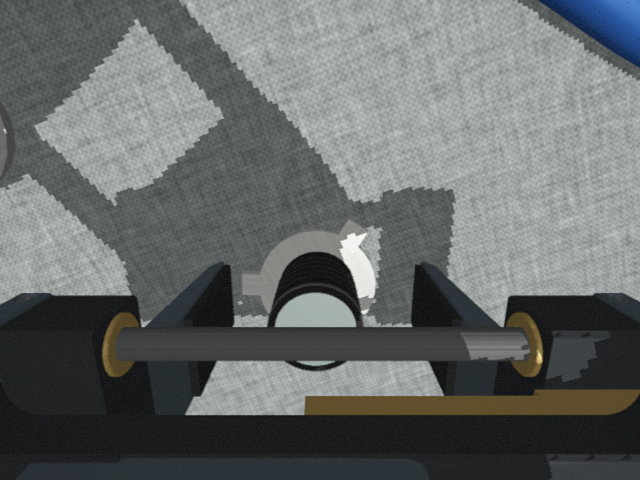

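The barrel centre is at column 316 and the jaw centre at about 322, so the jaws sit about 2.5 mm to +y. I'll correct that, then close lightly.

```bash
python3 -m jog '[[0,0,0,-0.002,-0.0023,0.001,1],[0,0,0,0,0,0,1],[0,0,0,0,0,0,1],[0,0,0,0,0,0,1],[0,0,0,0,0,0,1],[0,0,0,0,0,0,1],[0,0,0,0,0,0,1],[0,0,0,0,0,0,1],[0,0,0,0,0,0,1],[0,0,0,0,0,0,1]]' 25; python3 w.py 3 wrist
```

```text
clock: 4.0
tool_pos: [512.6, 188.9, 20.0]
eef_rot: [0.0, 0.172, 0.985, 0.0]
contact_force: [0.1, -0.5, 0.1]
opening: 1.001
4.0 [512.6416 188.8868  19.9601] yaw_y 70.19290429479693 tilt [-0.      0.0001 -1.    ] [ 0.0813 -0.4969  0.1481] 1.000593180974566 [ 0.3319  0.4708  1.8832  0.0001  0.7875 -0.8932]
```

View pics/wrist3.png

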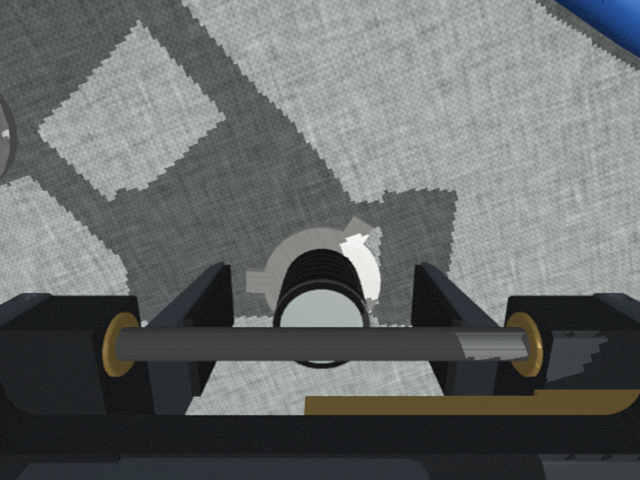

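Centred: the barrel is at column 321. Closing.

```bash
python3 -m jog '[[0,0,0,0,0,0,-0.2],[0,0,0,0,0,0,-0.5],[0,0,0,0,0,0,-0.5],[0,0,0,0,0,0,-0.5],[0,0,0,0,0,0,-0.5],[0,0,0,0,0,0,-0.5],[0,0,0,0,0,0,-0.5],[0,0,0,0,0,0,-0.5],[0,0,0,0,0,0,-0.5],[0,0,0,0,0,0,-0.5]]' 20; python3 w.py 4 wrist
```

```text
clock: 5.3
tool_pos: [512.6, 188.9, 20.0]
eef_rot: [0.0, 0.172, 0.985, 0.0]
contact_force: [-0.5, 0.2, 0.1]
opening: 0.437
5.3 [512.6462 188.923   19.9862] yaw_y 70.19214958441464 tilt [-0.      0.0002 -1.    ] [-0.5433  0.1815  0.0712] 0.43710872509159976 [ 0.332   0.4708  1.8832  0.0002  0.7875 -0.8932]
```

View pics/wrist4.png

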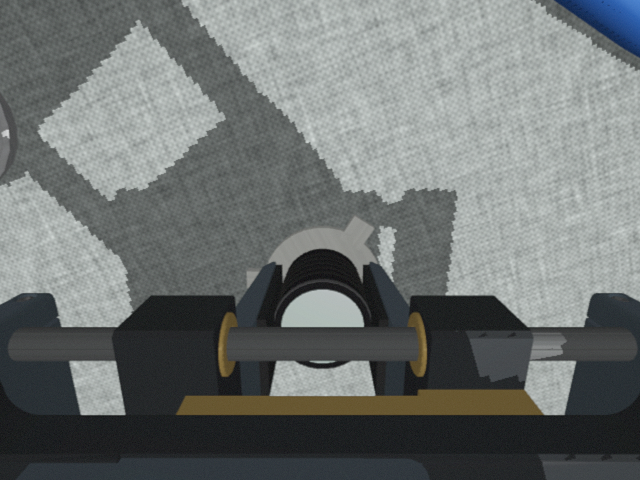

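Gripped: opening 0.437 is about 40 mm. The TCP reads 20.0 with the feet on the bench, so I expect 50 on the flat ring and about 46 seated. I'll lift, then move to a spot where the wrist camera can see the ring.

```bash
python3 -m jog '[[0,0,0,0,0,-0.01,-0.5],[0,0,0,0,0,-0.03,-0.5],[0,0,0,0,0,-0.035,-0.5],[0,0,0,0,0,-0.035,-0.5],[0,0,0,-0.01,-0.015,0,-0.5],[0,0,0,-0.017,-0.027,0,-0.5],[0,0,0,-0.017,-0.027,0,-0.5],[0,0,0,-0.017,-0.027,0,-0.5],[0,0,0,-0.017,-0.027,0,-0.5],[0,0,0,-0.017,-0.027,0,-0.5]]'; python3 -m jog '[[0,0,0,-0.017,-0.027,0,-0.5],[0,0,0,-0.017,-0.027,0,-0.5],[0,0,0,-0.017,-0.027,0,-0.5],[0,0,0,-0.017,-0.027,0,-0.5],[0,0,0,-0.017,-0.027,0,-0.5],[0,0,0,-0.015,-0.027,0,-0.5],[0,0,0,0,0,0,-0.5],[0,0,0,0,0,0,-0.5],[0,0,0,0,0,0,-0.5],[0,0,0,0,0,0,-0.5]]';python3 w.py 5 wrist scene
```

```text
clock: 6.6
tool_pos: [550.1, 13.4, 128.3]
eef_rot: [-0.002, 0.172, 0.985, -0.0]
contact_force: [1.1, -0.4, -1.3]
opening: 0.437
clock: 7.85
tool_pos: [590.2, -170.0, 129.9]
eef_rot: [-0.0, 0.171, 0.985, 0.0]
contact_force: [-0.2, 0.1, -1.7]
opening: 0.434
7.85 [ 590.2064 -170.0277  129.8857] yaw_y 70.25256349922786 tilt [ 0.0003  0.0001 -1.    ] [-0.2437  0.1072 -1.6724] 0.4341623599654482 [-0.2993  0.4416  1.5949  0.0002  1.1053 -1.5255]
```

View pics/wrist5.png

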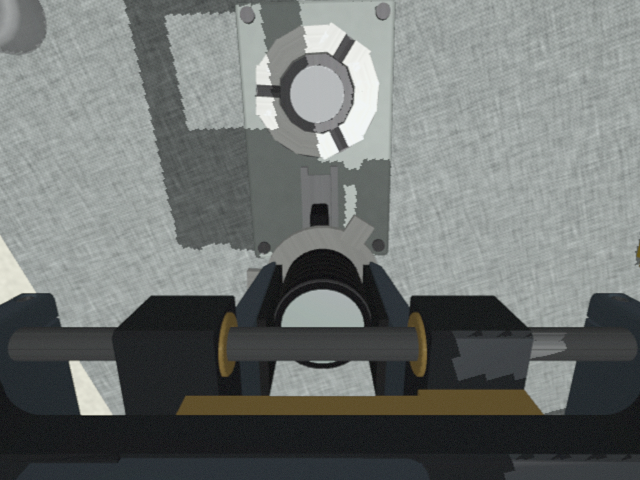

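View pics/scene5.png

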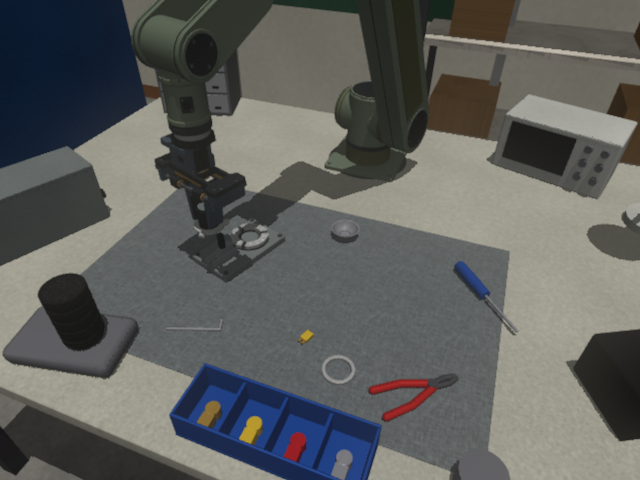

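The wrist picture shows the ring centred near (318,91), with grooves at about (268,91), (344,47) and (339,137). I'll enlarge it to measure.

```bash
python3 - <<'E'
from h import *
c=dict(np.load('wrist5.npz'))
im=c['img'];a=cv2.resize(im[10:170,240:400],None,fx=4,fy=4,interpolation=cv2.INTER_CUBIC)[:600];cv2.imwrite('pics/w5c.png',a)
a=cv2.resize(im[200:300,230:410],None,fx=4,fy=4,interpolation=cv2.INTER_CUBIC);cv2.imwrite('pics/w5l.png',a)
E
```

```text
(no output)
```

View pics/w5c.png

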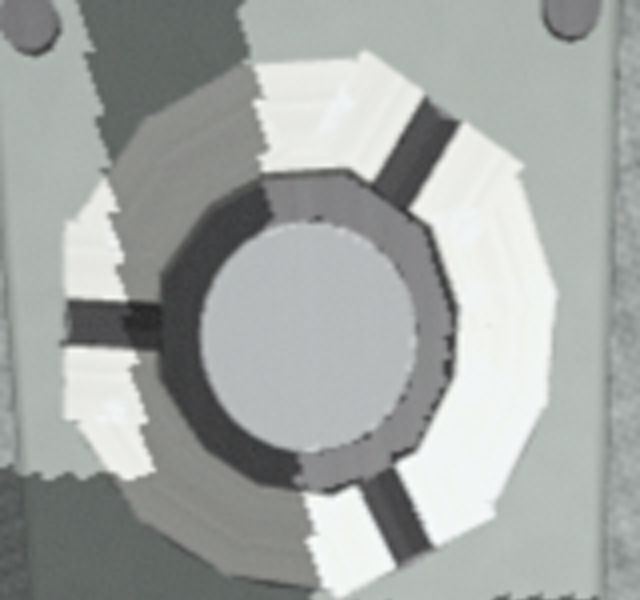

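View pics/w5l.png

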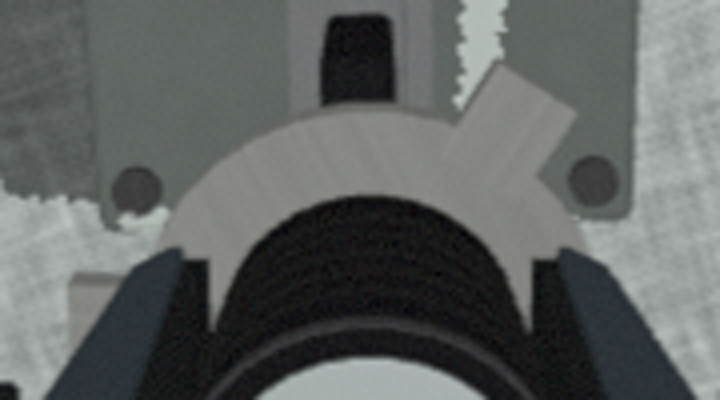

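```bash
python3 - <<'E'
from h import *
from scipy.optimize import least_squares
np.set_printoptions(precision=2,suppress=True)
c=dict(np.load('wrist5.npz'))
f=lambda x,y:(x/4-.375+240,y/4-.375+10)
P=[[px2w(c,*f(*p),30)[:2] for p in l] for l in([(65,323),(160,324)],[(442,108),(393,197)],[(417,557),(378,480)])]
P=np.array(P);print(P)
def res(x):
    r=[]
    for k,l in enumerate(P):
        a=x[2]+s*k*2*np.pi/3;n=np.array([np.cos(a),np.sin(a)])
        r+= [ *(l[0]-x[:2]-42*n), *(l[1]-x[:2]-26*n)]
    return r
for s in(1,-1):
    b=least_squares(res,[492,-140,np.radians(-112)]);print(b.x[:2],np.degrees(b.x[2])%120,b.cost)
tcp=np.array([590.2,-170.03])
q=px2w(c,538.5/4-.375+230,88/4-.375+200,121.4)[:2];d=q-tcp;print('lug',q,np.linalg.norm(d),np.degrees(np.arctan2(*d[::-1]))%120)
b0=px2w(c,371/4-.375+230,  -.375+200+345/4,0)
print('barrel rim px for TCP',w2px(c,[*tcp,166]))
t=px2w(c,319,208,79.5);print(t)
E
```

```text
[[[ 475.99 -177.38]
  [ 481.68 -162.03]]

 [[ 466.4  -105.63]
  [ 476.39 -117.69]]

 [[ 533.64 -132.92]
  [ 518.73 -135.15]]]
[ 492.14 -138.47] 39.71302805676635 7279.872948381486
[ 492.14 -138.47] 7.459603993063155 0.735331275437197
lug [ 565.38 -138.47] 40.15233117259176 8.178369270015764
barrel rim px for TCP [321.98 327.24]
[ 558.97 -160.73   79.5 ]
```

The seat is at about (492.1,-138.7) with a groove at 7.5–8.5°. The lens lug is at 8.2°, so the turn is nearly right already. I'll move over the seat, then go down part way.

```bash
python3 -m jog '[[0,0,0,0.015,-0.0008,0,-0.5],[0,0,0,0.025,-0.001,0,-0.5],[0,0,0,0.025,-0.001,0,-0.5],[0,0,0,0.025,-0.001,0,-0.5],[0,0,0,0.013,0,0,-0.5],[0,0,0,0,0,0.02,-0.5],[0,0,0,0,0,0.025,-0.5],[0,0,0,0,0,0.02,-0.5],[0,0,0,0,0,0.005,-0.5],[0,0,0,0,0,0,-0.5]]'; python3 w.py 6 wrist
```

```text
clock: 9.2
tool_pos: [492.4, -139.5, 60.2]
eef_rot: [0.0, 0.172, 0.985, 0.0]
contact_force: [-0.1, -0.9, -1.7]
opening: 0.435
9.2 [ 492.4046 -139.4591   60.185 ] yaw_y 70.19148702039043 tilt [-0.0004  0.0001 -1.    ] [-0.1473 -0.9007 -1.7158] 0.43496756670251535 [-0.2985  0.3738  1.922   0.0002  0.8454 -1.5237]
```

View pics/wrist6.png

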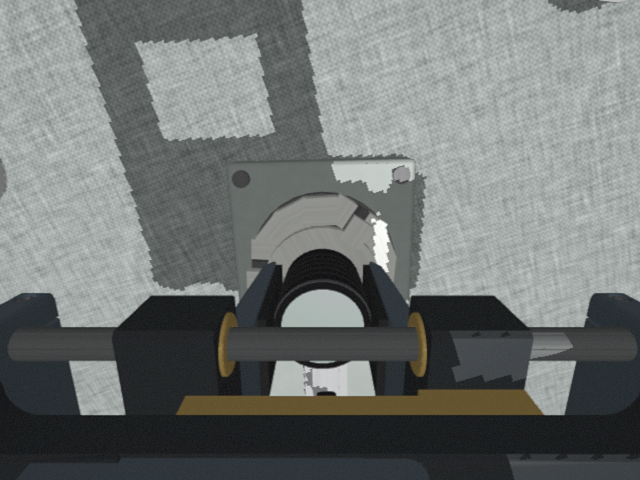

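```bash
python3 - <<'E'
from h import *
im=cv2.imread('pics/wrist6.png');cv2.imwrite('pics/w6c.png',cv2.resize(im[180:300,230:420],None,fx=4,fy=4,interpolation=cv2.INTER_CUBIC))
E
```

```text
(no output)
```

View pics/w6c.png

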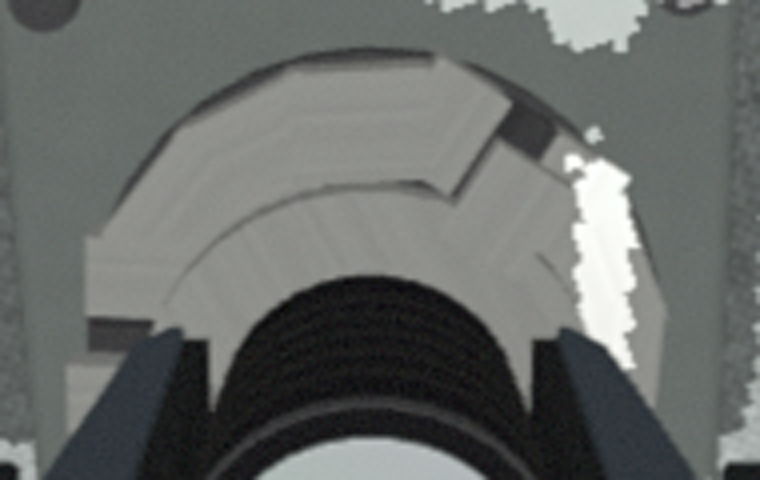

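The lug overlies the groove. I'll go down slowly.

```bash
python3 -m jog '[[0,0,0,0,0,0.002,-0.5],[0,0,0,0,0,0.002,-0.5],[0,0,0,0,0,0.002,-0.5],[0,0,0,0,0,0.001,-0.5],[0,0,0,0,0,0.001,-0.5],[0,0,0,0,0,0.001,-0.5],[0,0,0,0,0,0,-0.5],[0,0,0,0,0,0,-0.5],[0,0,0,0,0,0,-0.5],[0,0,0,0,0,0,-0.5]]'; python3 -m jog '[[0,0,0,0,0,0.0005,-0.5],[0,0,0,0,0,0.0005,-0.5],[0,0,0,0,0,0.0005,-0.5],[0,0,0,0,0,0,-0.5],[0,0,0,0,0,0,-0.5],[0,0,0,0,0,0,-0.5],[0,0,0,0,0,0,-0.5],[0,0,0,0,0,0,-0.5],[0,0,0,0,0,0,-0.5],[0,0,0,0,0,0,-0.5]]'; python3 w.py 7
```

```text
clock: 10.5
tool_pos: [492.2, -139.4, 51.0]
eef_rot: [0.0, 0.172, 0.985, 0.0]
contact_force: [0.5, 0.7, -2.1]
opening: 0.432
clock: 11.75
tool_pos: [492.2, -139.4, 49.4]
eef_rot: [-0.0, 0.172, 0.985, 0.0]
contact_force: [0.4, 0.2, -2.4]
opening: 0.436
11.75 [ 492.1658 -139.4021   49.4293] yaw_y 70.19246275830778 tilt [ 0.      0.0001 -1.    ] [ 0.3694  0.2442 -2.4377] 0.43567931582749214 [-0.2986  0.3879  1.9341  0.0001  0.8196 -1.5237]
```

Still no contact below the flat-top height, so the feet are over the grooves. Continuing in 0.5 mm steps.

```bash
python3 -m jog '[[0,0,0,0,0,0.0005,-0.5],[0,0,0,0,0,0.0005,-0.5],[0,0,0,0,0,0.0005,-0.5],[0,0,0,0,0,0,-0.5],[0,0,0,0,0,0,-0.5],[0,0,0,0,0,0,-0.5],[0,0,0,0,0,0,-0.5],[0,0,0,0,0,0,-0.5],[0,0,0,0,0,0,-0.5],[0,0,0,0,0,0,-0.5]]'; python3 w.py 8
```

```text
clock: 13.0
tool_pos: [492.2, -139.4, 47.9]
eef_rot: [0.0, 0.172, 0.985, 0.0]
contact_force: [-0.0, -0.4, -2.2]
opening: 0.437
13.0 [ 492.1745 -139.4274   47.9362] yaw_y 70.19013373433323 tilt [-0.      0.0001 -1.    ] [-0.0346 -0.3667 -2.1804] 0.43706499418155387 [-0.2986  0.3899  1.9358  0.0001  0.8159 -1.5237]
```

```bash
python3 -m jog '[[0,0,0,0,0,0.0005,-0.5],[0,0,0,0,0,0,-0.5],[0,0,0,0,0,0.0005,-0.5],[0,0,0,0,0,0,-0.5],[0,0,0,0,0,0,-0.5],[0,0,0,0,0,0,-0.5],[0,0,0,0,0,0,-0.5],[0,0,0,0,0,0,-0.5],[0,0,0,0,0,0,-0.5],[0,0,0,0,0,0,-0.5]]'; python3 w.py 9
```

```text
clock: 14.25
tool_pos: [492.1, -139.4, 46.9]
eef_rot: [-0.0, 0.172, 0.985, 0.0]
contact_force: [-0.7, 0.0, -1.5]
opening: 0.432
14.25 [ 492.1358 -139.3945   46.9346] yaw_y 70.18536864118771 tilt [ 0.0001  0.0001 -1.    ] [-0.7245  0.0368 -1.5301] 0.4317752760802717 [-0.2986  0.3912  1.9369  0.0002  0.8135 -1.5237]
```

```bash
python3 -m jog '[[0,0,0,0,0,0.0005,-0.5],[0,0,0,0,0,0,-0.5],[0,0,0,0,0,0,-0.5],[0,0,0,0,0,0,-0.5],[0,0,0,0,0,0,-0.5],[0,0,0,0,0,0,-0.5],[0,0,0,0,0,0,-0.5],[0,0,0,0,0,0,-0.5],[0,0,0,0,0,0,-0.5],[0,0,0,0,0,0,-0.5]]'; python3 w.py 9;python3 -m jog '[[0,0,0,0,0,0.0005,-0.5],[0,0,0,0,0,0,-0.5],[0,0,0,0,0,0,-0.5],[0,0,0,0,0,0,-0.5],[0,0,0,0,0,0,-0.5],[0,0,0,0,0,0,-0.5],[0,0,0,0,0,0,-0.5],[0,0,0,0,0,0,-0.5],[0,0,0,0,0,0,-0.5],[0,0,0,0,0,0,-0.5]]'; python3 w.py 9
```

```text
clock: 15.5
tool_pos: [492.2, -139.4, 46.5]
eef_rot: [0.0, 0.172, 0.985, 0.0]
contact_force: [-1.6, 2.5, 3.3]
opening: 0.437
15.5 [ 492.2093 -139.3976   46.4917] yaw_y 70.18953376418983 tilt [-0.0001  0.0001 -1.    ] [-1.5864  2.5011  3.2739] 0.43687361648928996 [-0.2985  0.3919  1.9373  0.0002  0.8123 -1.5237]
clock: 16.75
tool_pos: [492.3, -139.4, 46.2]
eef_rot: [0.0, 0.172, 0.985, 0.0]
contact_force: [-1.2, 2.2, 5.7]
opening: 0.436
16.75 [ 492.2863 -139.358    46.2283] yaw_y 70.18104533093579 tilt [-0.0003  0.0003 -1.    ] [-1.2211  2.1998  5.6502] 0.4358005641248401 [-0.2985  0.3922  1.9376  0.0004  0.8115 -1.5236]
```

Contact, with a small lateral push towards (-x,+y). I'll comply about 0.6 mm that way and check the moment as well.

```bash
python3 -m jog '[[0,0,0,0.0003,0.0003,0,-0.5],[0,0,0,0.0002,0.0002,0,-0.5],[0,0,0,0,0,0,-0.5],[0,0,0,0,0,0,-0.5],[0,0,0,0,0,0,-0.5],[0,0,0,0,0,0,-0.5],[0,0,0,0,0,0,-0.5],[0,0,0,0,0,0,-0.5],[0,0,0,0,0,0,-0.5],[0,0,0,0,0,0,-0.5]]'; python3 w.py 9; python3 -c "
from h import *;print(read_state()['ft_torque'])"
```

```text
clock: 18.0
tool_pos: [492.0, -138.9, 45.9]
eef_rot: [0.0, 0.172, 0.985, -0.0]
contact_force: [-0.1, -1.1, 4.3]
opening: 0.435
18.0 [ 492.0447 -138.8782   45.9489] yaw_y 70.19007692395215 tilt [-0.0004  0.     -1.    ] [-0.129  -1.0728  4.2881] 0.43509965001640444 [-0.2976  0.3921  1.9388  0.      0.8103 -1.5227]
[-0.39129138  0.18495975 -0.17625452]
```

The external moment about z is -0.18 N m, so the lens wants to turn clockwise. That agrees with the wrist estimate (groove 7.5°, lug 8.2°). I'll turn it 0.7°.

```bash
python3 -m jog '[[0,0,0.35,0,0,0,-0.5],[0,0,0.35,0,0,0,-0.5],[0,0,0,0,0,0,-0.5],[0,0,0,0,0,0,-0.5],[0,0,0,0,0,0,-0.5],[0,0,0,0,0,0,-0.5],[0,0,0,0,0,0,-0.5],[0,0,0,0,0,0,-0.5],[0,0,0,0,0,0,-0.5],[0,0,0,0,0,0,-0.5]]'; python3 w.py 9; python3 -c "
from h import *;print(read_state()['ft_torque'])"
```

```text
clock: 19.25
tool_pos: [491.9, -138.8, 45.8]
eef_rot: [-0.0, 0.178, 0.984, 0.0]
contact_force: [1.8, -0.9, -1.2]
opening: 0.437
19.25 [ 491.8624 -138.7712   45.8474] yaw_y 69.48986095109784 tilt [ 0.0001  0.0001 -1.    ] [ 1.7839 -0.8517 -1.1895] 0.4367064790684291 [-0.2976  0.3922  1.939   0.0002  0.8105 -1.5105]
[-0.15229002 -0.25197578  0.01390674]
```

The yaw moment is gone and the feet have dropped further. Pressing gently home.

```bash
python3 -m jog '[[0,0,0,0,0,0.0003,-0.5],[0,0,0,0,0,0.0003,-0.5],[0,0,0,0,0,0,-0.5],[0,0,0,0,0,0,-0.5],[0,0,0,0,0,0,-0.5],[0,0,0,0,0,0,-0.5],[0,0,0,0,0,0,-0.5],[0,0,0,0,0,0,-0.5],[0,0,0,0,0,0,-0.5],[0,0,0,0,0,0,-0.5]]'; python3 w.py 9; python3 -c "
from h import *;print(read_state()['ft_torque'])"
```

```text
clock: 20.5
tool_pos: [492.0, -138.8, 45.7]
eef_rot: [0.0, 0.178, 0.984, 0.0]
contact_force: [-0.4, -1.1, 6.0]
opening: 0.432
20.5 [ 491.9604 -138.793    45.6501] yaw_y 69.4899583120274 tilt [-0.0003  0.0001 -1.    ] [-0.3717 -1.0549  5.9586] 0.4319936110858763 [-0.2975  0.3924  1.9393  0.0001  0.8096 -1.5105]
[-0.06465936  0.0576239   0.05644295]
```

```bash
python3 -m jog '[[0,0,0,0,-0.0002,0.0003,-0.5],[0,0,0,0,0,0.0002,-0.5],[0,0,0,0,0,0,-0.5],[0,0,0,0,0,0,-0.5],[0,0,0,0,0,0,-0.5],[0,0,0,0,0,0,-0.5],[0,0,0,0,0,0,-0.5],[0,0,0,0,0,0,-0.5],[0,0,0,0,0,0,-0.5],[0,0,0,0,0,0,-0.5]]'; python3 w.py 9 scene wrist; python3 -c "
from h import *;print(read_state()['ft_torque'])
im=cv2.imread('pics/scene9.png');cv2.imwrite('pics/s9c.png',cv2.resize(im[190:290,170:320],None,fx=5,fy=5,interpolation=cv2.INTER_CUBIC))
im=cv2.imread('pics/wrist9.png');cv2.imwrite('pics/w9c.png',cv2.resize(im[180:300,230:420],None,fx=4,fy=4,interpolation=cv2.INTER_CUBIC))"
```

```text
clock: 21.75
tool_pos: [492.0, -138.8, 45.5]
eef_rot: [0.0, 0.178, 0.984, 0.0]
contact_force: [-0.6, 0.7, 8.1]
opening: 0.437
21.75 [ 491.9929 -138.8198   45.5326] yaw_y 69.48294623172804 tilt [-0.0006  0.0005 -1.    ] [-0.5521  0.6759  8.0516] 0.43676646032830474 [-0.2978  0.3925  1.9395  0.0006  0.809  -1.5109]
[0.07071231 0.19433894 0.03715128]
```

View pics/s9c.png

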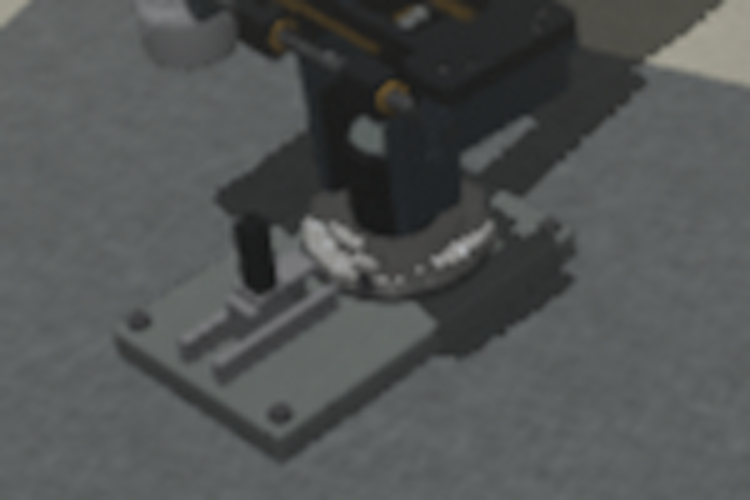

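View pics/w9c.png

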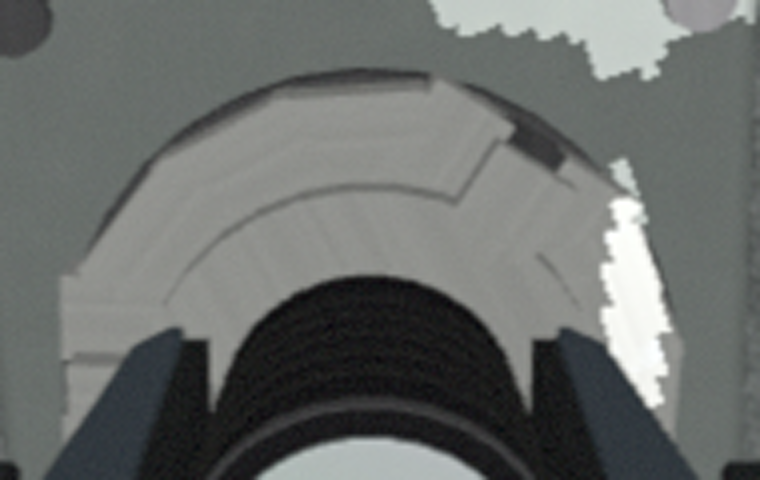

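All three feet are home: TCP z is 45.5, the press is about 10 N and moments are small. I'll relax the press, release part-way and check before lifting.

```bash
python3 -m jog '[[0,0,0,0,0,-0.0004,-0.5],[0,0,0,0,0,0,-0.5],[0,0,0,0,0,0,-0.05],[0,0,0,0,0,0,0.1],[0,0,0,0,0,0,0.2],[0,0,0,0,0,0,0.3],[0,0,0,0,0,0,0.3],[0,0,0,0,0,0,0.3],[0,0,0,0,0,0,0.3],[0,0,0,0,0,0,0.3]]'; python3 w.py 10 wrist; python3 -c "
from h import *
im=cv2.imread('pics/wrist10.png');cv2.imwrite('pics/w10c.png',cv2.resize(im[180:380,220:420],None,fx=3,fy=3,interpolation=cv2.INTER_CUBIC))"
```

```text
clock: 23.1
tool_pos: [491.8, -139.0, 45.3]
eef_rot: [0.0, 0.178, 0.984, 0.0]
contact_force: [-0.4, 0.1, -0.1]
opening: 0.646
23.1 [ 491.8075 -138.9732   45.2675] yaw_y 69.49284501966174 tilt [-0.0001  0.0001 -1.    ] [-0.4097  0.1181 -0.1303] 0.6458730967814301 [-0.298   0.3929  1.9398  0.0001  0.8089 -1.5109]
```

View pics/w10c.png

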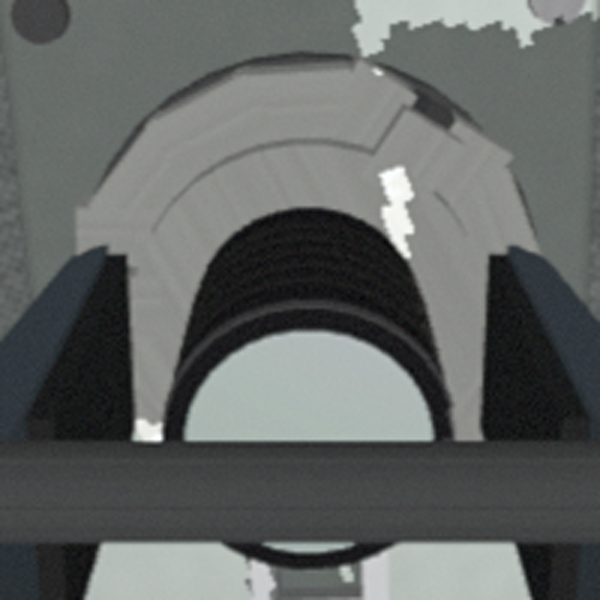

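Released: the gap is clear on both sides and the barrel is still centred and upright. I'll lift straight up, then back off beyond the keeper so the wrist camera sees both the lens and the post.

```bash
python3 -m jog '[[0,0,0,0,0,-0.005,0.3],[0,0,0,0,0,-0.01,0.3],[0,0,0,0,0,-0.02,0.3],[0,0,0,0,0,-0.03,0.3],[0,0,0,0,0,-0.03,0.3],[0,0,-1.8,-0.02,0,0,0.3],[0,0,0,-0.045,0,0,0.3],[0,0,0,-0.045,0,0,0.3],[0,0,0,-0.045,0,0,0.3],[0,0,0,0,0,0,0.3]]'; python3 w.py 11 wrist top
```

```text
clock: 24.4
tool_pos: [640.8, -190.1, 140.1]
eef_rot: [0.001, 0.163, 0.987, -0.0]
contact_force: [-0.8, 0.3, -0.3]
opening: 0.653
24.4 [ 640.8009 -190.1365  140.0998] yaw_y 71.2853427487856 tilt [-0.0018  0.0001 -1.    ] [-0.7773  0.274  -0.3017] 0.6529102462172501 [-0.3057  0.5135  1.4424  0.0001  1.1838 -1.5499]
```

View pics/wrist11.png

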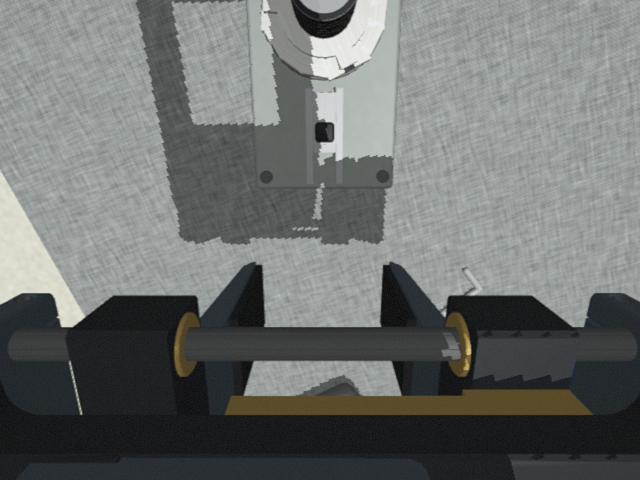

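The wrist view shows the post top near (324,133), the lens upright near (323,5), and a lug and groove lined up near (350,68).

```bash
python3 - <<'E'
from h import *
np.set_printoptions(precision=2,suppress=True)
c=dict(np.load('wrist11.npz'));im=c['img']
cv2.imwrite('pics/w11c.png',cv2.resize(im[0:150,240:410],None,fx=4,fy=4,interpolation=cv2.INTER_CUBIC))
p=px2w(c,324.5,135,79.5);print(p)
c=dict(np.load('top11.npz'));im=c['img']
cv2.imwrite('pics/t11c.png',cv2.resize(im[225:315,345:430],None,fx=6,fy=6,interpolation=cv2.INTER_CUBIC))
E
```

```text
[ 569.76 -164.44   79.5 ]
```

View pics/w11c.png

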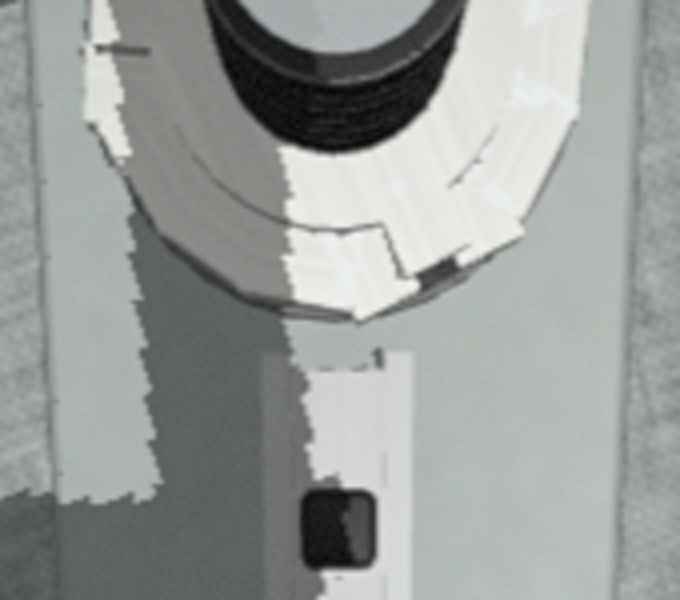

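View pics/t11c.png

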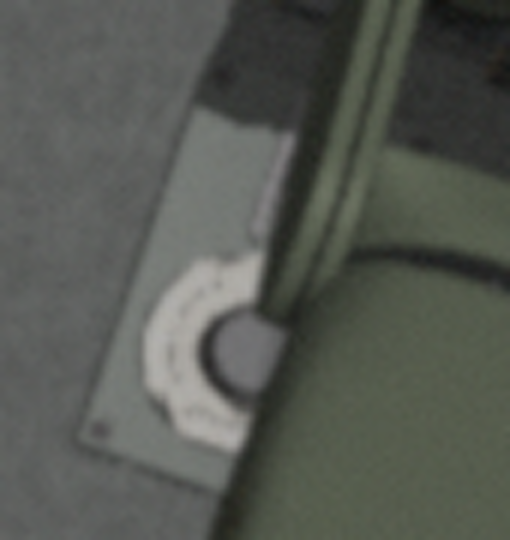

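Post top is at about (568.5,-164.6). I'll move above it and descend with the jaws straddling it.

```bash
python3 -m jog '[[0,0,0,0.02,0.0003,0,0.3],[0,0,0,0.03,0.0004,0,0.3],[0,0,0,0.0267,0.0003,0,0.3],[0,0,0,0,0,0,0.3],[0,0,0,0,0,0.02,0.3],[0,0,0,0,0,0.02,0.3],[0,0,0,0,0,0.01,0.3],[0,0,0,0,0,0,0.3],[0,0,0,0,0,0,0.3],[0,0,0,0,0,0,0.3]]'; python3 w.py 12 wrist
```

```text
clock: 25.75
tool_pos: [566.6, -163.9, 91.0]
eef_rot: [0.001, 0.163, 0.987, -0.0]
contact_force: [-0.2, -0.1, 0.1]
opening: 0.649
25.75 [ 566.6398 -163.8768   91.0125] yaw_y 71.29497637251463 tilt [-0.0016  0.0001 -1.    ] [-0.1714 -0.0617  0.14  ] 0.6492018264999371 [-0.3011  0.4424  1.7049  0.0001  0.9927 -1.5455]
```

View pics/wrist12.png

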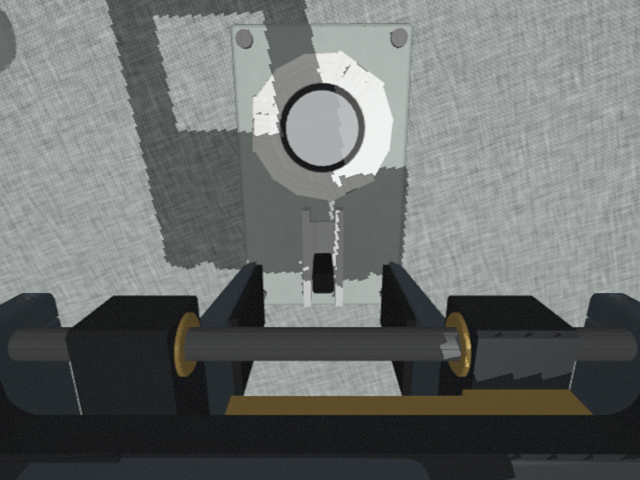

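The post is at column 323, centred between the jaws. The barrel ring sits concentric in the seat near (322,127). Descending.

```bash
python3 -m jog '[[0,0,0,-0.002,0,0.01,0.3],[0,0,0,0,0,0.012,0.3],[0,0,0,0,0,0.012,0.3],[0,0,0,0,0,0.008,0.3],[0,0,0,0,0,0,0],[0,0,0,0,0,0,-0.3],[0,0,0,0,0,0,-0.6],[0,0,0,0,0,0,-0.9],[0,0,0,0,0,0,-0.9],[0,0,0,0,0,0,-0.9]]' 20; python3 w.py 13 wrist
```

```text
clock: 27.05
tool_pos: [568.2, -164.2, 48.5]
eef_rot: [0.0, 0.163, 0.987, 0.0]
contact_force: [-0.2, 1.7, 2.3]
opening: 0.134
27.05 [ 568.1581 -164.1578   48.4651] yaw_y 71.28955846822976 tilt [-0.0004  0.0005 -1.    ] [-0.1518  1.7228  2.3081] 0.13385380295770213 [-0.301   0.4914  1.7469  0.0007  0.9029 -1.5456]
```

View pics/wrist13.png

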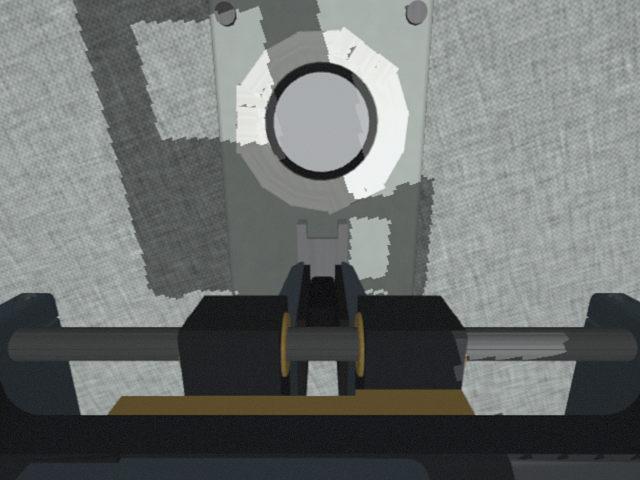

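The post is gripped (12.2 mm). Sliding in by 15 mm first while watching force.

```bash
python3 -m jog '[[0,0,0,0.001,0,0,-0.9],[0,0,0,0.002,0,0,-0.9],[0,0,0,0.002,0,0,-0.9],[0,0,0,0.002,0,0,-0.9],[0,0,0,0.002,0,0,-0.9],[0,0,0,0.002,0,0,-0.9],[0,0,0,0.002,0,0,-0.9],[0,0,0,0.002,0,0,-0.9],[0,0,0,0,0,0,-0.9],[0,0,0,0,0,0,-0.9]]'; python3 w.py 14 wrist
```

```text
clock: 28.35
tool_pos: [553.6, -159.3, 48.4]
eef_rot: [-0.0, 0.163, 0.987, 0.0]
contact_force: [2.3, 4.0, 5.8]
opening: 0.131
28.35 [ 553.5635 -159.3183   48.4091] yaw_y 71.28952017849903 tilt [ 0.0005  0.0003 -1.    ] [2.2515 3.9753 5.7505] 0.131446006131392 [-0.3004  0.472   1.7837  0.0004  0.8864 -1.5449]
```

View pics/wrist14.png

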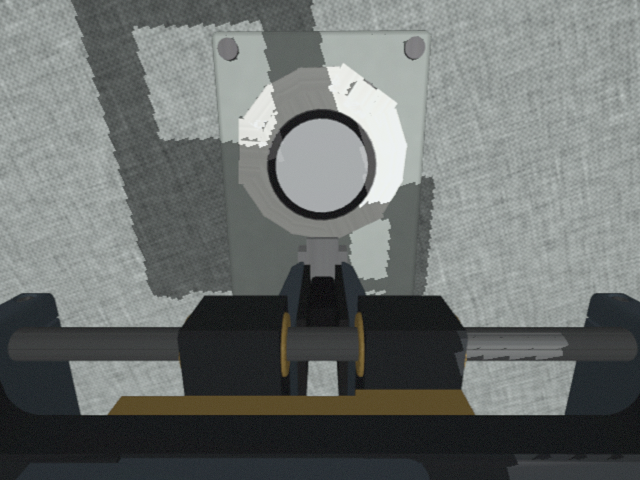

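```bash
python3 -m jog '[[0,0,0,0.001,0.0003,-0.0003,-0.9],[0,0,0,0.0015,0,0,-0.9],[0,0,0,0.0015,0,0,-0.9],[0,0,0,0.0015,0,0,-0.9],[0,0,0,0.0015,0,0,-0.9],[0,0,0,0.0015,0,0,-0.9],[0,0,0,0.0015,0,0,-0.9],[0,0,0,0,0,0,-0.9],[0,0,0,0,0,0,-0.9],[0,0,0,0,0,0,-0.9]]'; python3 w.py 15 wrist
```

```text
clock: 29.65
tool_pos: [543.9, -156.1, 48.4]
eef_rot: [-0.0, 0.162, 0.987, -0.0]
contact_force: [0.8, 0.4, 2.6]
opening: 0.131
29.65 [ 543.9412 -156.0981   48.4273] yaw_y 71.30074394009995 tilt [ 0.001  -0.0002 -1.    ] [0.821  0.3802 2.598 ] 0.13132543898451463 [-0.2997  0.4591  1.8077 -0.0003  0.8757 -1.5439]
```

```bash
python3 -m jog '[[0,0,0,0.0005,0,0,-0.9],[0,0,0,0.0005,0,0,-0.9],[0,0,0,0.0005,0,0,-0.9],[0,0,0,0.0005,0,0,-0.9],[0,0,0,0.0005,0,0,-0.9],[0,0,0,0,0,0,-0.9],[0,0,0,0,0,0,-0.9],[0,0,0,0,0,0,-0.9],[0,0,0,0,0,0,-0.9],[0,0,0,0,0,0,-0.9]]'; python3 w.py 15 wrist
```

```text
clock: 30.95
tool_pos: [541.9, -155.4, 48.5]
eef_rot: [-0.0, 0.162, 0.987, -0.0]
contact_force: [0.6, -2.2, 0.3]
opening: 0.125
30.95 [ 541.8552 -155.3519   48.4775] yaw_y 71.2991471793735 tilt [ 0.0003 -0.0002 -1.    ] [ 0.5555 -2.1733  0.2507] 0.1248590356892585 [-0.2995  0.4559  1.8135 -0.0002  0.8724 -1.5438]
```

View pics/wrist15.png

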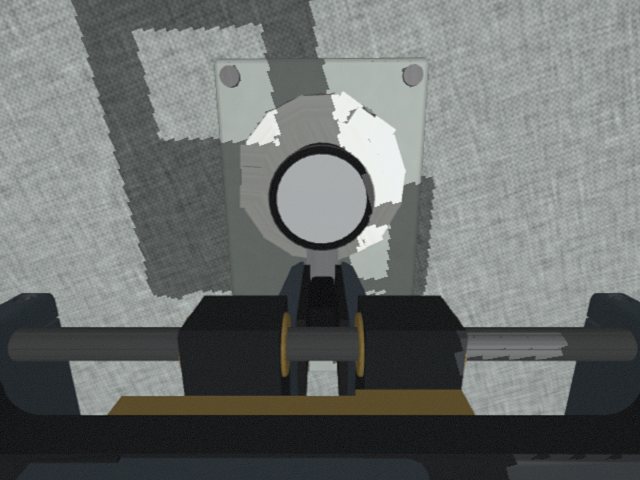

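TCP travel is 27.8 mm so far and there's no stop force yet. Continuing in fine steps.

```bash
python3 -m jog '[[0,0,0,0.0005,0,0,-0.9],[0,0,0,0.0005,0,0,-0.9],[0,0,0,0.0005,0,0,-0.9],[0,0,0,0,0,0,-0.9],[0,0,0,0,0,0,-0.9],[0,0,0,0,0,0,-0.9],[0,0,0,0,0,0,-0.9],[0,0,0,0,0,0,-0.9],[0,0,0,0,0,0,-0.9],[0,0,0,0,0,0,-0.9]]'; python3 w.py 15 
```

```text
clock: 32.25
tool_pos: [541.3, -155.2, 48.5]
eef_rot: [0.001, 0.163, 0.987, -0.0]
contact_force: [2.8, -4.7, -4.0]
opening: 0.128
32.25 [ 541.3131 -155.1663   48.4747] yaw_y 71.29509114435452 tilt [-0.0017 -0.0001 -1.    ] [ 2.8118 -4.6964 -3.9586] 0.12839458358939118 [-0.2995  0.4544  1.8164 -0.0002  0.8691 -1.5437]
```

```bash
python3 -m jog '[[0,0,0,0.0005,0,0,-0.9],[0,0,0,0.0005,0,0,-0.9],[0,0,0,0.0005,0,0,-0.9],[0,0,0,0,0,0,-0.9],[0,0,0,0,0,0,-0.9],[0,0,0,0,0,0,-0.9],[0,0,0,0,0,0,-0.9],[0,0,0,0,0,0,-0.9],[0,0,0,0,0,0,-0.9],[0,0,0,0,0,0,-0.9]]'; python3 w.py 16 wrist scene
```

```text
clock: 33.5
tool_pos: [541.3, -155.1, 48.5]
eef_rot: [0.002, 0.162, 0.987, -0.0]
contact_force: [5.3, -4.9, -5.6]
opening: 0.127
33.5 [ 541.2831 -155.1445   48.5098] yaw_y 71.29975639111095 tilt [-0.0047 -0.0001 -1.    ] [ 5.339  -4.8839 -5.5706] 0.12728368949301713 [-0.2994  0.453   1.8189 -0.0003  0.865  -1.5437]
```

The TCP has stalled with 6.6 N axial force. The post is 51.9 mm from the seat centre, against 52 expected at the end stop. I'll relax the push, open, and lift away.

```bash
python3 -m jog '[[0,0,0,-0.0008,0,0,-0.9],[0,0,0,-0.0007,0,0,-0.9],[0,0,0,0,0,0,-0.9],[0,0,0,0,0,0,-0.6],[0,0,0,0,0,0,-0.5],[0,0,0,0,0,0,-0.4],[0,0,0,0,0,0,-0.3],[0,0,0,0,0,0,-0.3],[0,0,0,0,0,0,-0.3],[0,0,0,0,0,0,-0.3]]'; python3 w.py 17;  python3 -m jog '[[0,0,0,0,0,-0.005,-0.3],[0,0,0,0,0,-0.01,-0.3],[0,0,0,0,0,-0.02,-0.3],[0,0,0,0,0,-0.03,-0.3],[0,0,0,0,0,-0.03,-0.3],[0,0,0,-0.03,0,0,-0.3],[0,0,0,-0.05,0,0,-0.3],[0,0,0,-0.04,0,0,-0.3],[0,0,0,0,0,0,-0.3],[0,0,0,0,0,0,-0.3]]'; python3 w.py 18 wrist scene top; python3 - <<'E'
from h import *
c=dict(np.load('wrist18.npz'));im=c['img']
cv2.imwrite('pics/w18c.png',cv2.resize(im[0:150,240:410],None,fx=4,fy=4,interpolation=cv2.INTER_CUBIC))
c=dict(np.load('scene18.npz'));im=c['img']
cv2.imwrite('pics/s18c.png',cv2.resize(im[190:290,170:320],None,fx=5,fy=5,interpolation=cv2.INTER_CUBIC))
E
```

```text
clock: 34.85
tool_pos: [540.6, -154.8, 48.5]
eef_rot: [0.0, 0.163, 0.987, 0.0]
contact_force: [0.1, -0.3, 0.5]
opening: 0.351
34.85 [ 540.5951 -154.7715   48.5338] yaw_y 71.29112768998966 tilt [ 0.      0.0001 -1.    ] [ 0.1078 -0.2521  0.4562] 0.3512400673224916 [-0.2994  0.454   1.817   0.0002  0.8707 -1.5437]
clock: 36.1
tool_pos: [653.4, -193.0, 143.6]
eef_rot: [-0.001, 0.163, 0.987, 0.0]
contact_force: [-0.1, 0.1, -0.5]
opening: 0.35
36.1 [ 653.4003 -192.977   143.5855] yaw_y 71.29173582751115 tilt [ 0.0013  0.0001 -1.    ] [-0.1204  0.0979 -0.4767] 0.34973224537061304 [-0.3041  0.5325  1.3995  0.0001  1.2109 -1.5484]
```

View pics/w18c.png

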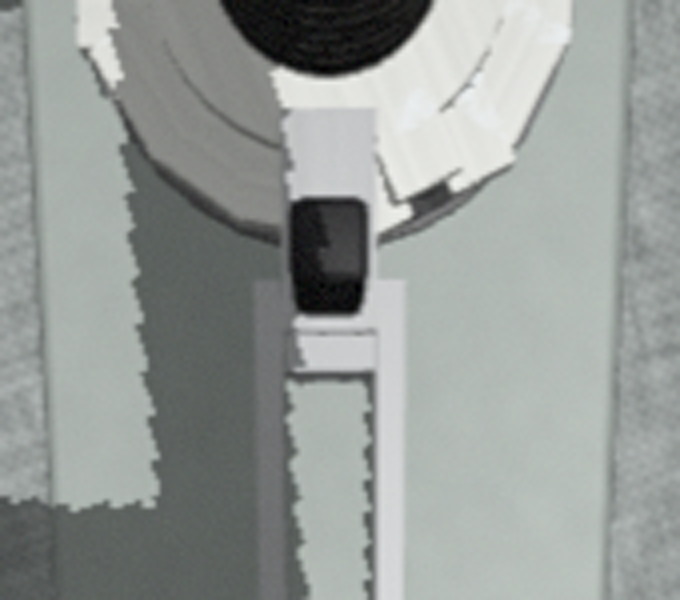

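View pics/s18c.png

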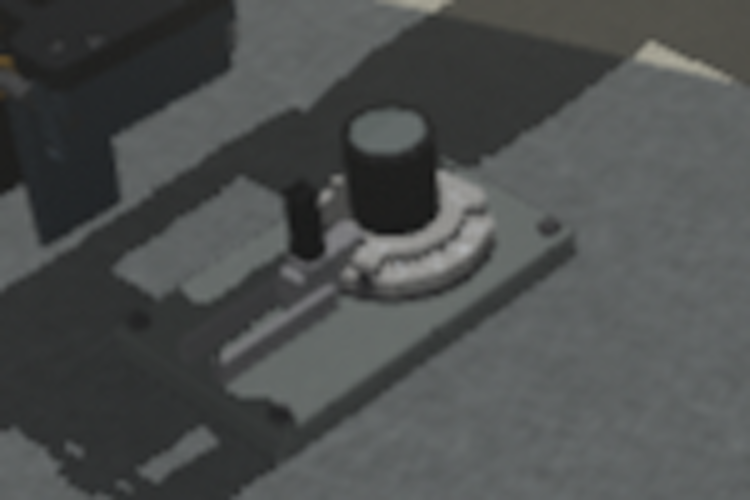

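View pics/scene18.png

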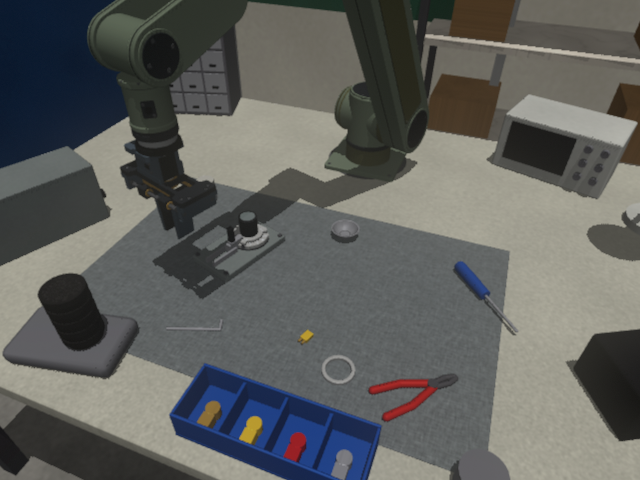

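The tongue lies over the flange, the lens stands upright, and the bystanders haven't moved in the picture. One numeric check of the post's distance before handing in.

```bash
python3 - <<'E'
from h import *
for n,u,v in(('wrist11',(303+375)/8+239.6,(490+570)/8-.4),('wrist18',(292+367)/8+239.6,(199+277)/8-.4)):
    p=px2w(dict(np.load(n+'.npz')),u,v,79.5);print(n,p,np.linalg.norm(p[:2]-[492,-138.8]))
E
```

```text
wrist11 [ 568.12760428 -163.98764221   79.5       ] 80.18621735188945
wrist18 [ 541.18972658 -154.95237783   79.5       ] 51.773820701782334
```

The camera puts the post 51.8 mm from the seat centre; 52 is fully in. Handing in.

```bash
python3 -c "
from workcell import *
print(sign_off())"
```

```text
the job is handed in; nothing more can be done
None
```

The lens is seated in the mount's three grooves with the keeper fully in over its flange. I handed the job in at about 36 s, with the arm clear of everything.

- **Seating:** The cameras showed the lens nearly lined up already, so the feet dropped into the grooves almost straight down. A final 0.7° turn took the twisting load to about zero. I then pressed it home with about 10 N. TCP height fell from 50 mm (the flat-top height) to 45.5 mm, 0.5 mm below the roughly 46 mm expected. I did not try a separate rocking test.
- **Release:** I let go of the lens before touching the keeper. It stayed upright and centred.
- **Keeper:** I gripped the post and slid it in until it stalled at 6.6 N. The post is 51.9 mm from the seat centre by arm position and 51.8 mm by camera, against 52 mm when fully in. The tongue can be seen lying over the flange.
- **Other items:** The bystanders look unmoved in the final scene picture. I did not measure them.

No check failed. The top and wrist cameras disagreed by about 1.3 mm and 1° on the seat, which I settled by feel.

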